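# Set a plunge router's depth-stop turret for the deepest cut

## Task

Set the plunge router for its deepest cut: flick the lobed edge of its depth-stop turret round with a fingertip, click by click, until the shortest stop post has clicked in directly under the depth rod. Nothing is to be picked up: do not lift or shove the router, and leave the other things on the bench where they are.

Things in the scene. Friction and masses are not known exactly. Their poses are not given: they have to be found in the camera images.
- router: Plunge router, 3.4 kg, loose, on its 150 mm round base, 210 mm tall. Origin: centre of the base's underside, z up; its front (turret) faces its own -x, handles reach 125 mm to its +y and -y at 77 to 119 mm height. Motor 86 mm in diameter on the axis. The depth rod's bracket (18 mm wide) overhangs the turret to x = -68 mm at 92 to 114 mm height; the rod rises to 144 mm. The base is 13 mm high.
- turret_axis (a point): On the turret's vertical axis, half-way up the rim 22 mm above the bench, 74 mm from the router's origin along its -x. Black turret: 36 mm hub with six round finger lobes (10 mm in diameter, centred 26 mm from the axis: 62 mm over all), from 14 to 30 mm above the bench. Its side away from the motor overhangs the base, free to a finger; at a click lobes lie 30 degrees either side of that direction.
- turret (a joint): Turn of the turret (rad), anticlockwise from above positive; 0 or a whole turn = shortest post under the rod. Turns both ways without end; clicks every 60 degrees (1.047 rad). A sprung detent draws it to the nearest click once let go; the crest lies 30 degrees from each. 2 to 5 N on a lobe turns it: pushing a lobe about 45 degrees round, then backing the finger straight out, gives one click.
- short_stop (a point): Centre of the top of the shortest stop post, 34 mm above the bench; turns with the turret. Six brass posts, 9 mm in diameter, stand on the turret 14 mm from its axis, half-way between the lobes, their tops 4, 8, 12, 16, 20 and 24 mm above its upper face, rising anticlockwise seen from above.
- rod_foot (a point): Centre of the lower end of the upright steel depth rod (8 mm in diameter), 58 mm above the bench and 4 mm above the tallest post's top; 14 mm from the turret's axis on the motor's side; fixed to the router.
- spanner: Bystander: steel collet spanner, 150 mm long, lying flat in front of the turret, 200 to 220 mm from the router's origin. Origin: centre of its underside.
- cutter_block: Bystander: wooden block 50 x 110 x 28 mm with three upright router cutters, to 74 mm high, beside the router's +y handle. Origin: centre of its underside.
- board: Bystander: grooved wooden board 140 x 220 x 20 mm, on the left of the bench. Origin: centre of its underside.
- try_square: Bystander: try square, dark wooden stock 115 mm long with a 150 mm steel blade, lying on the left near the robot. Origin: under the stock's middle.
- mallet: Bystander: wooden mallet, 290 mm long and 62 mm high, lying on the right. Origin: under its handle.
- tape_measure: Bystander: tape measure, 68 x 36 x 62 mm, standing at the far side of the bench. Origin: centre of its underside.
- wood_glue: Bystander: white glue bottle, 60 mm in diameter, 170 mm tall, at the far right. Origin: centre of its underside.

How it is judged:
By the outcome, as a careful person would: the job done as asked, in the order asked, and still so for the second after the job is handed in, with the robot touching nothing.
It also fails if it takes over 51 s, if anything falls off the work surface, if the arm or the gripper's body presses on something with over 40 N, if the wrist force passes 120 N, or if a joint passes its speed limit or range.

## Robot

A 6-joint arm with a two-finger parallel gripper is mounted at the origin on the work surface. World frame = base frame: x ahead of the robot, y to its left, z up, the work surface at z = 0. Lengths are in m, angles in rad, forces in N, time in s.
With the tool pointing down it reaches from about 0.375 to 0.975 m from the base axis. Payload 3.8 kg.
Tool frame: the origin (TCP) lies midway between the tips of the shut fingers; the grasp point (between the pads) lies 19 mm behind it; z points along the fingers, y is the line along which they close (so a half turn about z gives the same grasp; the last joint's range is limited). The gripper opens to 88 mm and grips with 3 to 60 N. Pads are 18 mm wide; open, the fingers measure 123 mm over their backs; the gripper's body (75 mm by 187 mm) begins 45 mm behind the grasp point.
Start: joints at [1.216, 0.264, 1.604, -0, 1.274, -0.037], TCP at [0.211, 0.641, 0.239] pointing down, gripper open.
Joint ranges: [-2.63, 2.63], [-0.94, 2.18], [0.31, 2.57], [-1.31, 4.45], [0, 2.66], [-2.55, 2.55]. Speed limits (rad/s): [2.57, 2.57, 3.14, 3.14, 3.14, 3.14].

## Interface

Orientations are given as a rotation vector (axis times angle).
In Python, from cell import manip, inverse_kinematics, cams, order gives the robot as it stands. Calls block until the motion is done:
- manip.move_pose(position, orientation): joint-space move of the TCP to a pose.
- manip.move_linear(position, rate=0.15, rot=None): straight line of the TCP; rot=None keeps the orientation; rate is the mean speed in m/s.
- manip.set_joints(angles): joint-space move.
- manip.set_gripper(opening, force=None): finger opening in m; force is the grip in N (None keeps the last); returns when the fingers have stopped.
- manip.dwell(seconds).
- inverse_kinematics(position, orientation): joint angles nearest the present ones, or None.
- manip.state(): the state.
- cams.capture(name): name is "scene" or "top" or "wrist"; returns a dict with "image" (400x640x3 uint8, blue, green, red), "z_map" (400x640 float32, m along the optical axis (not along the pixel's ray), 0 where there is no reading), "intrinsics" (3x3 intrinsics, pixels), "k1" (the pictures are not rectified: a ray, as slopes to the right and down, at radius r is drawn at 1 + k1 r^2 times it, then the intrinsics apply), "position" and "orientation" of the camera in the world; the wrist camera has in their place "T_tool_cam" (4x4, takes a point from camera to tool coordinates, whose origin is the TCP and whose axes are the flange's). Camera axes: x right, y down, z forward; pixel columns grow to the right and rows downward; lengths in m; the calibration is good to about 2 mm. A picture is of the moment at which its call begins: read the wrist's pose just before it.
A pose or a line that the arm cannot do raises manip.IKError and nothing moves.
- order.close_job(): hands the job in; it is judged then, once.
The state is a dict: "clock": time; "joint_pos": joint angles; "joint_velocities": joint speeds; "tau": joint torques, N m; "tool_pos": TCP position; "tcp_rot": TCP orientation; "contact_force": force on the tool from outside, world axes, zero at the start; "moment": the same for the moment, N m; "gripper_width": finger opening in m; "grasp_force": force on a finger pad.
Only numpy, scipy, OpenCV 4.12 (cv2) and the standard library are available. Lean on these libraries where they do the work, as an engineer would, in place of code of your own. Each camera call takes 0.05 s, during which the arm holds its last target. There are 200 camera calls.

## Working session

There is one attempt and no reset: what is moved stays moved. The work goes in short steps, each a Python script; the robot and the scene stay as the last script left them, time stands still between calls to the robot, and variables do not carry over. Pictures are saved under pics/ and viewed, at most 10 in all, crops included, and the job is handed in when it is done.

```bash
mkdir -p pics; ls; cat > h.py <<'E'
import numpy as np, cv2
from scipy.spatial.transform import Rotation as R
from cell import manip, inverse_kinematics, cams, order
def shot(name,fn):
    s=manip.state(); c=cams.capture(name)
    if name=="wrist":
        T=np.eye(4); T[:3,:3]=R.from_rotvec(s["tcp_rot"]).as_matrix(); T[:3,3]=s["tool_pos"]
        T=T@np.array(c["T_tool_cam"])
    else:
        T=np.eye(4); o=np.array(c["orientation"]); T[:3,:3]=R.from_rotvec(o).as_matrix() if o.shape==(3,) else o; T[:3,3]=c["position"]
    cv2.imwrite("pics/"+fn+".png",c["image"]); np.savez("pics/"+fn+".npz",T=T,K=c["intrinsics"],k1=c["k1"],z=c["z_map"],im=c["image"])
    return load(fn)
def load(fn): return dict(np.load("pics/"+fn+".npz"))
def slopes(d,uv):
    return cv2.undistortPoints(np.array(uv,float).reshape(-1,1,2),d["K"],np.array([float(d["k1"]),0,0,0,0]))[:,0]
def plane(d,uv,h):
    s=slopes(d,uv); r=np.c_[s,np.ones(len(s))]@d["T"][:3,:3].T; o=d["T"][:3,3]
    return o+r*((h-o[2])/r[:,2])[:,None]
def cloud(d):
    v,u=np.mgrid[0:400,0:640]; s=slopes(d,np.c_[u.ravel(),v.ravel()]); z=d["z"].ravel()[:,None]
    return ((np.c_[s,np.ones(len(s))]*z)@d["T"][:3,:3].T+d["T"][:3,3]).reshape(400,640,3)
def project(d,P):
    p=(np.atleast_2d(P)-d["T"][:3,3])@d["T"][:3,:3]; s=p[:,:2]/p[:,2:]; r2=(s**2).sum(1,keepdims=True)
    s=s*(1+float(d["k1"])*r2); return s@d["K"][:2,:2].T+d["K"][:2,2]
E
python3 - <<'E'
from h import *
for n in("scene","top"):
    d=shot(n,n+"0"); print(n,d["T"].round(3).tolist(),d["K"].round(1).tolist(),d["k1"])
s=manip.state();print(s["clock"],s["tcp_rot"],s["contact_force"])
E
```

```text
pics
scene [[0.768, 0.442, -0.463, 1.082], [0.64, -0.542, 0.544, -0.641], [-0.01, -0.715, -0.699, 0.892], [0.0, 0.0, 0.0, 1.0]] [[368.5, 0.0, 319.8], [0.0, 368.5, 200.0], [0.0, 0.0, 1.0]] -0.006197992349082128
top [[-0.018, -0.989, 0.145, 0.357], [-1.0, 0.017, -0.007, -0.012], [0.004, -0.146, -0.989, 1.129], [0.0, 0.0, 0.0, 1.0]] [[428.2, 0.0, 326.6], [0.0, 428.2, 204.9], [0.0, 0.0, 1.0]] -0.05686941608078112
0.1 [-4.97050514e-01 -3.10162545e+00  3.04210633e-03] [ 0.77805678 -0.29604742 -0.28441045]
```

View pics/top0.png

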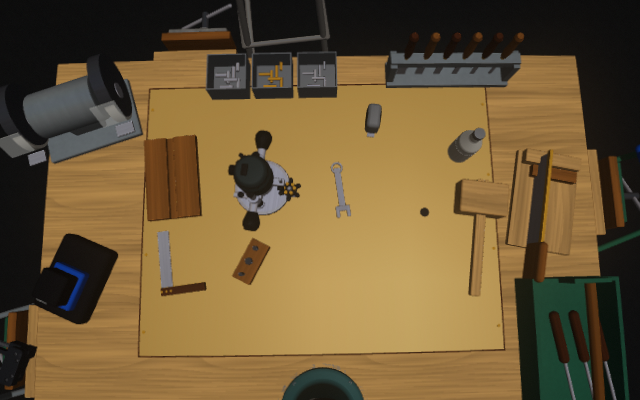

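View pics/scene0.png

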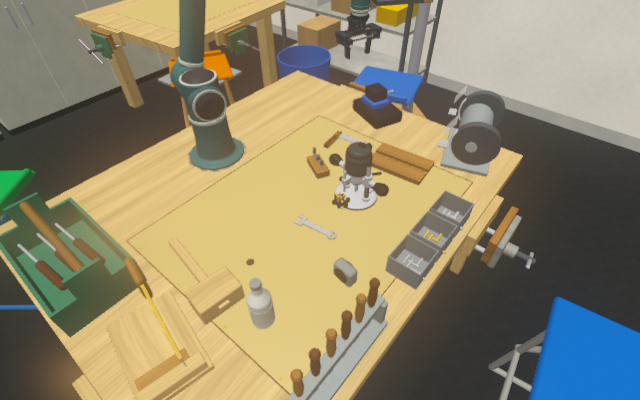

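The top view shows the router base at about (262,187), with the turret on its right at about (289,188). The spanner is at (341,190) and the cutter block at (251,261). The scene view shows the turret at about (341,199). Next I'll enlarge the turret in both views and work out the positions.

```bash
python3 - <<'E'
from h import *
d=load("top0"); s=load("scene0")
print("base,turret,spanner",plane(d,[[262,187]],.013).round(3),plane(d,[[289,188]],.03).round(3),plane(d,[[341,190]],0.003).round(3), plane(s,[[341,199]],.03).round(3))
C=cloud(d); z=C[...,2]
# base rim: depth between 8 and 18mm near router
m=((z>.007)&(z<.02)&(abs(C[...,0]-plane(d,[[262,187]],.013)[0,0])<.1)&(abs(C[...,1]-plane(d,[[262,187]],.013)[0,1])<.1))
g=d["im"].astype(int); sat=g.max(2)-g.min(2)
m2=np.zeros((400,640),np.uint8); m2[150:230,220:310]=((sat<40)&(g.max(2)>90))[150:230,220:310]*255
n,l,st,c=cv2.connectedComponentsWithStats(m2); i=1+st[1:,4].argmax(); print(st[i],c[i])
cn=max(cv2.findContours((l==i).astype(np.uint8),cv2.RETR_EXTERNAL,cv2.CHAIN_APPROX_NONE)[0],key=len)[:,0]
P=plane(d,cv2.convexHull(cn)[:,0],.013); (x,y),r=cv2.minEnclosingCircle(P[:,:2].astype(np.float32)); print("base circle",x,y,r)
a=cv2.resize(d["im"][145:230,215:315],None,fx=5,fy=5,interpolation=cv2.INTER_CUBIC)[:425]
b=cv2.resize(s["im"][175:220,315:385],None,fx=7,fy=7,interpolation=cv2.INTER_CUBIC)
o=np.zeros((600,800,3),np.uint8); o[:425,:400]=a[:,100:500]; o[:315,400:800]=b[:,:400]
cv2.imwrite("pics/c1.png",o)
E
```

```text
base,turret,spanner [[0.572 0.151 0.013]] [[0.564 0.078 0.03 ]] [[ 0.562 -0.059  0.003]] [[0.563 0.078 0.03 ]]
[234 184  52  31 779] [262.13735558 201.33504493]
base circle 0.5557181239128113 0.1564137041568756 0.07119497656822205
```

View pics/c1.png

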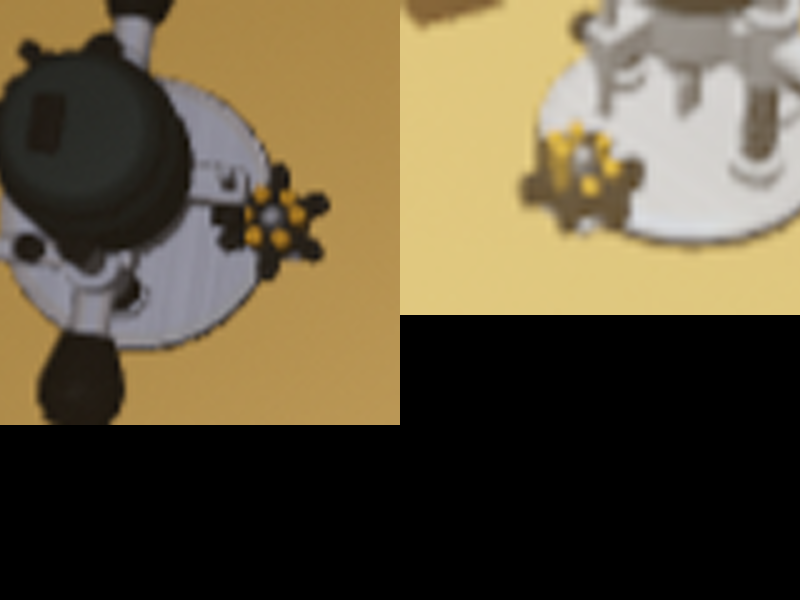

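The crop shows the turret at about px (290,188.6), so world (0.564,0.076), with front direction about (-0.17,-0.985). Next I'll get a close wrist view.

```bash
cat >> h.py <<'E'
def orient(f,tilt,sgn):
    "tool axis tilted inward by tilt; f = outward (router front) unit vector; y = sgn*t, t = z x f"
    f=np.r_[f,0]; t=np.cross([0,0,1],f); z=-f*np.sin(tilt)-np.array([0,0,1])*np.cos(tilt); y=sgn*t
    return R.from_matrix(np.c_[np.cross(y,z),y,z]).as_rotvec()
E
python3 - <<'E'
from h import *
c=cams.capture("wrist"); print(np.round(c["T_tool_cam"],3))
T=np.array(c["T_tool_cam"])
f=np.array([-.17,-.985]); tur=np.array([.564,.076])
for sgn in(1,-1):
  o=orient(f,.35,sgn); M=R.from_rotvec(o).as_matrix()
  # put the optical axis on the turret from 0.22 m
  tcp=np.r_[tur,.03]-M@(T[:3,3]+T[:3,2]*.22); print(sgn,o,tcp.round(3))
  for p in(tcp,np.r_[tur+.035*f,.02]): print(inverse_kinematics(p,o))
E
```

```text
[[ 0.    -0.951 -0.308  0.082]
 [ 1.     0.    -0.001 -0.   ]
 [ 0.001 -0.308  0.951 -0.147]
 [ 0.     0.     0.     1.   ]]
1 [-2.21095819 -1.86205867 -0.39075576] [0.558 0.042 0.084]
[-0.18061401  0.19318684  2.04301751  0.43320804  0.95530218 -0.27128153]
[-0.18141486  0.28727919  2.07344025  0.47662345  0.84365819 -0.34180938]
-1 [-1.8398397   2.18457599  0.32516579] [0.562 0.068 0.094]
None
None
```

```bash
python3 - <<'E'
from h import *
f=np.array([-.17,-.985]); tur=np.array([.564,.076]); T=np.array(cams.capture("wrist")["T_tool_cam"])
o=orient(f,.6,1); M=R.from_rotvec(o).as_matrix()
tcp=np.r_[tur,.03]-M@(T[:3,3]+T[:3,2]*.24); print(tcp.round(3))
hi=np.r_[tur+.2*f,.40]
s=manip.state(); up=np.r_[s["tool_pos"][:2]*[1,.9],.42]
print([inverse_kinematics(p,q) is not None for p,q in((up,s["tcp_rot"]),(hi,o),(tcp,o),(np.r_[tur+.035*f,.02],o))])
manip.move_linear(up,.3); manip.set_gripper(0,5); manip.move_pose(hi,o); manip.move_linear(tcp,.25)
manip.dwell(.3); d=shot("wrist","w1"); s=manip.state(); print(s["clock"],s["contact_force"],s["tool_pos"],s["gripper_width"],project(d,np.r_[tur,.03]))
E
```

```text
[0.555 0.024 0.093]
[True, True, True, True]
6.9 [0.61633748 0.3287039  0.64987479] [0.55558983 0.02390423 0.09338861] 0.0007169360990370208 [[319.61247629 200.44537951]]
```

View pics/w1.png

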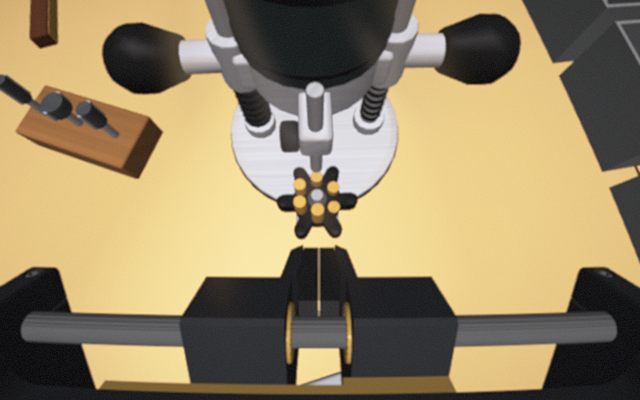

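The wrist view shows the turret at about (317,200). The front lobes are at (301,230) and (334,230), and the shut fingertips are at about (320,250), centred on the turret. Next I'll enlarge the posts and measure their heights.

```bash
python3 - <<'E'
from h import *
d=load("w1"); a=cv2.resize(d["im"][155:255,267:367],None,fx=6,fy=6,interpolation=cv2.INTER_CUBIC); cv2.imwrite("pics/c2.png",a)
hsv=cv2.cvtColor(d["im"],cv2.COLOR_BGR2HSV); C=cloud(d)
# dark lobes: contour of the black turret
m=np.zeros((400,640),np.uint8); m[160:240,275:362]=(hsv[160:240,275:362,2]<75)*255
cn=max(cv2.findContours(m,cv2.RETR_EXTERNAL,cv2.CHAIN_APPROX_NONE)[0],key=cv2.contourArea)[:,0]
P=plane(d,cn,.022); c,r=cv2.minEnclosingCircle(P[:,:2].astype(np.float32)); print("turret circle",c,r)
print(cn.min(0),cn.max(0))
for u,v in((317,176),(300,184),(333,186),(299,201),(334,201),(317,210)): print((u,v),C[v-1:v+2,u-1:u+2].reshape(-1,3).mean(0).round(4))
E
```

```text
turret circle (0.5623200535774231, 0.07841682434082031) 0.03152158111333847
[294 167] [357 237]
(317, 176) [0.5646 0.0909 0.0425]
(300, 184) [0.5515 0.0856 0.0462]
(333, 186) [0.5751 0.0827 0.0386]
(299, 201) [0.5489 0.0718 0.0511]
(334, 201) [0.5743 0.073  0.0328]
(317, 210) [0.5598 0.0625 0.0546]
```

View pics/c2.png

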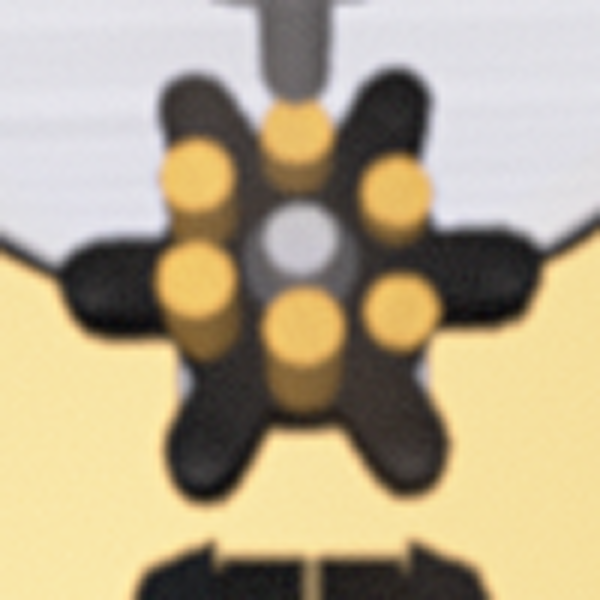

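Post tops measured round the turret, in image-anticlockwise order:

| Position in image | Height (mm) |
|---|---|
| lower right (shortest) | 33 |
| upper right | 39 |
| under the rod | 42.5 |
| upper left | 46 |
| lower left | 51 |
| front | 55 |

The shortest post therefore needs two anticlockwise clicks. The axis is at (0.5624,0.078) and the front direction is (-0.167,-0.986). I'll push the front-left lobe in the +t direction.

```bash
cat >> h.py <<'E'
tur=np.array([.5624,.078]); f=np.array([-.167,-.986]); f/=np.linalg.norm(f); t=np.array([-f[1],f[0]]); ori=orient(f,.6,1)
def at(out,tt,z): return np.r_[tur+out*f+tt*t,z]
def say(n):
    s=manip.state(); p=s["tool_pos"][:2]-tur; F=np.array(s["contact_force"]); print(n,round(s["clock"],1),"out,t",(p@f).round(4),(p@t).round(4),"z",s["tool_pos"][2].round(4),"F",(F[:2]@f).round(1),(F[:2]@t).round(1),F[2].round(1))
E
python3 - <<'E'
from h import *
d=load("w1")
s=manip.state(); M=R.from_rotvec(s["tcp_rot"]).as_matrix(); h=s["tool_pos"]+M@[.009,0,0]
print("tip px, inner edge:",project(d,[h,s["tool_pos"]]).round(1)); P=plane(d,[[303,250],[340,250],[290,258],[350,258]],h[2]); print("width",np.linalg.norm(P[0]-P[1]),np.linalg.norm(P[2]-P[3]))
hw=.0175; z=.019
manip.move_linear(at(.075,-.05,.06),.15,ori); say("a")
manip.move_linear(at(.06,-.046,z),.12); say("b")
manip.move_linear(at(.029,-.046,z),.06); say("in")
for q in np.array([-18,-14,-10,-6,-3,-.5])/1000:
    manip.move_linear(at(.029,q-hw,z),.04); say("push")
shot("wrist","w2")
E
```

```text
tip px, inner edge: [[321.4 247.5]
 [321.4 263.3]]
width 0.018685059519419886 0.030107860229294445
a 7.5 out,t 0.0751 -0.0494 z 0.0603 F 0.1 1.0 -0.3
b 8.0 out,t 0.0597 -0.0458 z 0.019 F 0.3 -0.4 0.3
in 8.7 out,t 0.0287 -0.0461 z 0.0191 F 1.0 -0.1 0.3
push 9.1 out,t 0.0292 -0.035 z 0.019 F -0.3 0.1 -0.6
push 9.3 out,t 0.0291 -0.0312 z 0.019 F -0.7 0.1 -0.3
push 9.6 out,t 0.0292 -0.0282 z 0.0186 F 3.3 -2.5 0.6
push 9.8 out,t 0.029 -0.0234 z 0.0189 F 1.4 -2.0 -0.1
push 10.1 out,t 0.0289 -0.0197 z 0.0193 F 0.3 -0.5 -0.7
push 10.3 out,t 0.029 -0.0173 z 0.0193 F 0.5 -0.2 -0.2
```

View pics/w2.png

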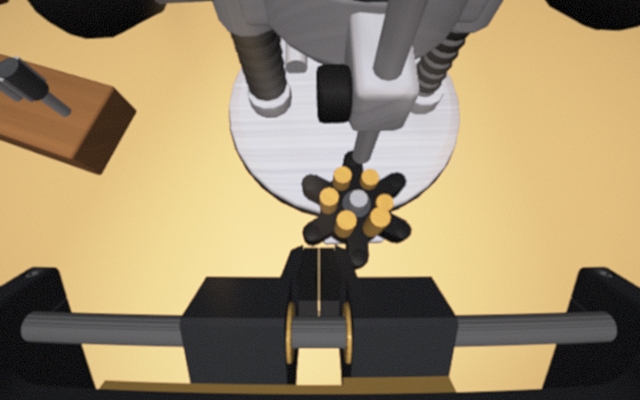

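The lobe now points straight out, at px (357,258) against the axis at (357,203), so the turret is right on the crest. The tip half-width is therefore about 12 mm. I'll push about 6 mm further, back straight out, then repeat the stroke once, checking after each click.

```bash
python3 - <<'E'
from h import *
z=.019
for q in(-.0145,-.0115): manip.move_linear(at(.029,q,z),.04); say("push")
manip.move_linear(at(.065,-.0115,z),.08); say("out"); manip.dwell(.3)
d=shot("wrist","w3"); print(project(d,at(0,0,.03)))
cv2.imwrite("pics/c3.png",cv2.resize(d["im"][100:260,220:420],None,fx=3,fy=3,interpolation=cv2.INTER_CUBIC))
E
```

```text
push 10.6 out,t 0.0292 -0.0141 z 0.019 F -0.1 -1.1 0.7
push 10.9 out,t 0.0294 -0.0126 z 0.0186 F 4.3 -5.0 3.2
out 11.5 out,t 0.0655 -0.0113 z 0.0191 F -0.3 0.6 0.0
[[343.18665758 139.75985035]]
```

View pics/c3.png

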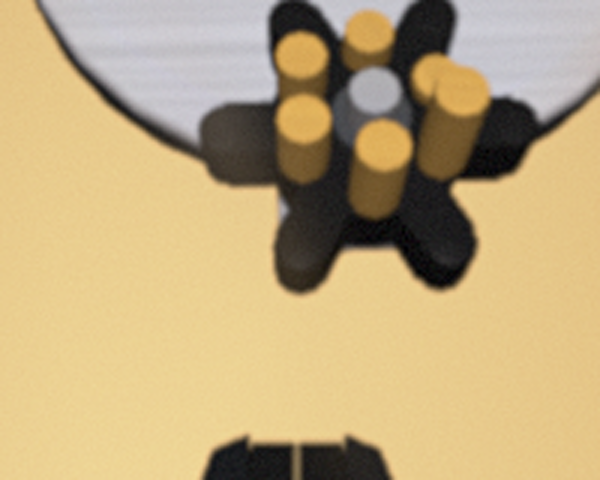

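One click is done: the tallest post is now lower right at crop (460,90), and the shortest is upper right at (435,75). One more identical stroke should finish it.

```bash
python3 - <<'E'
from h import *
z=.019
manip.move_linear(at(.065,-.046,z),.1)
manip.move_linear(at(.029,-.046,z),.07); say("in")
for q in(-.03,-.024,-.018,-.0145,-.0115): manip.move_linear(at(.029,q,z),.04); say("push")
manip.move_linear(at(.065,-.0115,z),.08); say("out")
manip.move_linear(at(.085,-.0,.06),.15); manip.dwell(.4)
d=shot("wrist","w4"); print(project(d,at(0,0,.03)))
cv2.imwrite("pics/c4.png",cv2.resize(d["im"][60:260,200:440],None,fx=3,fy=3,interpolation=cv2.INTER_CUBIC)); say("end")
E
```

```text
in 13.0 out,t 0.0286 -0.0461 z 0.0189 F 0.4 -0.7 -0.4
push 13.5 out,t 0.0291 -0.0298 z 0.0189 F 0.1 -0.4 -0.1
push 13.8 out,t 0.0291 -0.0239 z 0.0189 F 1.1 0.5 -0.6
push 14.1 out,t 0.0289 -0.017 z 0.0193 F -0.6 -0.2 0.4
push 14.4 out,t 0.0291 -0.014 z 0.0191 F 0.9 -0.1 -0.3
push 14.6 out,t 0.0294 -0.0126 z 0.0186 F 4.6 -3.1 2.6
out 15.2 out,t 0.0655 -0.0113 z 0.0191 F -0.3 -0.5 -0.2
[[321.85902373 141.02581939]]
end 16.2 out,t 0.0848 -0.0004 z 0.0596 F 0.4 -0.3 -0.2
```

View pics/c4.png

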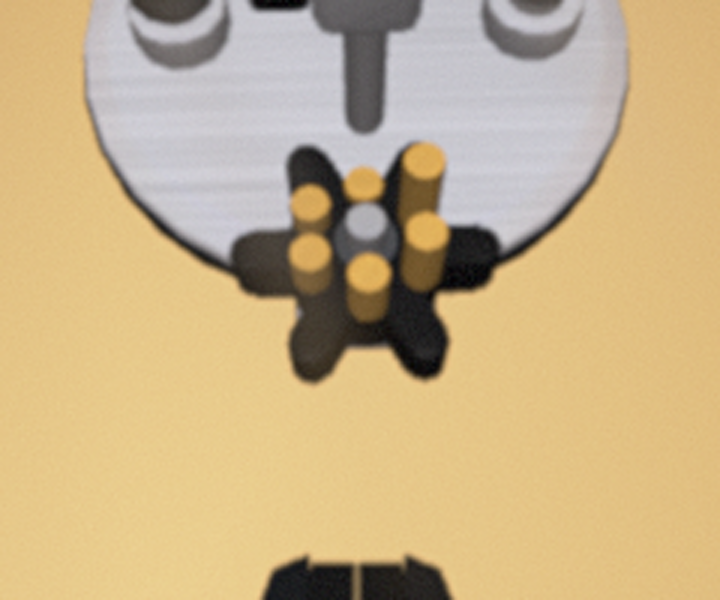

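The shortest post is now at crop (363,183), directly under the rod, with the tallest beside it at (423,160). The turret is seated on its click and the fingers are clear.

```bash
python3 - <<'E'
from h import *
manip.move_linear(at(.12,0,.15),.2); manip.dwell(.5); say("clear"); print(order.close_job())
E
```

```text
clear 17.3 out,t 0.1198 -0.0002 z 0.1496 F 0.3 0.9 0.3
the job is handed in; nothing more can be done
None
```

I turned the turret two clicks anticlockwise, and the last wrist picture shows the shortest stop post clicked in under the depth rod; I handed the job in at 17.3 s with the gripper clear.

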